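# Build one tier of kiln furniture and set a cup on it

### The job

Set up one tier for the kiln: from the row of things along the near edge of the worktop, stand the two short cream props upright on the base slab, one centred in each of its two drawn rings, then lay the small kiln shelf flat across both props, centred over the slab and square with it, and last stand the white cup of that row upright in the middle of that shelf. Leave the taller brown prop and the brown cup where they are in the row.

Things in the scene. Friction and masses are not known exactly. Their poses are not given: they have to be found in the camera images.
- base: fixed tan kiln slab lying flat on the worktop, 120 (x) x 190 (y) x 15 (z) mm; origin at the centre of its underside, z up. Two dark crayon rings (48 mm across) are drawn on its top, centred on its long axis 50 mm from the middle on either side: at (0, +50, 15) and (0, -50, 15) mm in its frame
- prop_a_center (a point): short cream kiln prop, an upright cylinder with a small dimple in its top, 41 mm diameter x 50 mm high, loose, about 0.11 kg; the point is its centre, half-way up (25 mm), z along its axis. It stands in the row along the near edge of the worktop. Alike to prop_b: either may go in either ring
- prop_b_center (a point): the other short cream kiln prop, same form and size (41 mm diameter x 50 mm high); the point is its centre, half-way up (25 mm), z along its axis
- kshelf_center (a point): small loose kiln shelf, a plain tan plate with a pale top, 60 (x) x 150 (y) x 14 (z) mm, about 0.25 kg, lying flat on the worktop; the point is its centre (7 mm up), y along its length, x across its 60 mm width, z up. Either end may go either way
- cup_white_center (a point): plain white round cup without a handle, open at the top, the one in the row along the near edge of the worktop (other pale cups far back are not meant), 59 mm across the rim, 41 mm across the foot, 53 mm high, about 0.12 kg, standing upright; the upper 30 mm of its wall are nearly upright; the point is on its axis, half-way up (26.5 mm), z up
- prop_tall_center (a point): taller brown kiln prop, not to be used or moved: an upright cylinder 41 mm diameter x 75 mm high; the point is its centre, half-way up (37.5 mm)
- cup_brown_center (a point): brown round cup without a handle, not to be used or moved: 63 mm across the rim, 60 mm high; the point is on its axis, half-way up (30 mm)
Not all that is in view belongs to the job. Leave any turquoise or yellow look-alike of the part that bears prop_b_center alone.

How it is judged:
On the way, in this order (a step that is already met when the one before it is completed fails the run):
1. both short props stand in the two rings, one in each ((((x of prop_a_center in the frame of base between -0.012 and 0.012 m and y of prop_a_center in the frame of base between 0.038 and 0.062 m and z of prop_a_center in the frame of base between 0.034 and 0.046 m and angle between prop_a_center's own z axis and vertical below 0.1 rad) and (x of prop_b_center in the frame of base between -0.012 and 0.012 m and y of prop_b_center in the frame of base between -0.062 and -0.038 m and z of prop_b_center in the frame of base between 0.034 and 0.046 m and angle between prop_b_center's own z axis and vertical below 0.1 rad)) or ((x of prop_a_center in the frame of base between -0.012 and 0.012 m and y of prop_a_center in the frame of base between -0.062 and -0.038 m and z of prop_a_center in the frame of base between 0.034 and 0.046 m and angle between prop_a_center's own z axis and vertical below 0.1 rad) and (x of prop_b_center in the frame of base between -0.012 and 0.012 m and y of prop_b_center in the frame of base between 0.038 and 0.062 m and z of prop_b_center in the frame of base between 0.034 and 0.046 m and angle between prop_b_center's own z axis and vertical below 0.1 rad)))), for 0.2 s.
2. the small shelf lies across both props ((((x of prop_a_center in the frame of base between -0.012 and 0.012 m and y of prop_a_center in the frame of base between 0.038 and 0.062 m and z of prop_a_center in the frame of base between 0.034 and 0.046 m and angle between prop_a_center's own z axis and vertical below 0.1 rad) and (x of prop_b_center in the frame of base between -0.012 and 0.012 m and y of prop_b_center in the frame of base between -0.062 and -0.038 m and z of prop_b_center in the frame of base between 0.034 and 0.046 m and angle between prop_b_center's own z axis and vertical below 0.1 rad)) or ((x of prop_a_center in the frame of base between -0.012 and 0.012 m and y of prop_a_center in the frame of base between -0.062 and -0.038 m and z of prop_a_center in the frame of base between 0.034 and 0.046 m and angle between prop_a_center's own z axis and vertical below 0.1 rad) and (x of prop_b_center in the frame of base between -0.012 and 0.012 m and y of prop_b_center in the frame of base between 0.038 and 0.062 m and z of prop_b_center in the frame of base between 0.034 and 0.046 m and angle between prop_b_center's own z axis and vertical below 0.1 rad))) and x of kshelf_center in the frame of base between -0.012 and 0.012 m and y of kshelf_center in the frame of base between -0.015 and 0.015 m and z of kshelf_center in the frame of base between 0.066 and 0.078 m and angle between kshelf_center's own z axis and vertical below 0.08 rad and angle between the y axis of kshelf_center and the y axis of base, either way round below 0.17 rad), for 0.2 s.
3. the white cup stands in the middle of the shelf (all of step 2 and horizontal distance between cup_white_center and kshelf_center below 0.013 m and height (world z) of cup_white_center between 0.0985 and 0.1125 m and angle between cup_white_center's own z axis and vertical below 0.1 rad), for 0.2 s.
At the end, for the whole second after the job is handed in: One short cream prop upright in each ring (within 12 mm along each slab axis); the small shelf flat on both (12 mm across, 15 mm along, 10 degrees of square); the white cup upright on it within 13 mm of its centre; all released and at rest (all of step 3 and linear speed of each of prop_a, prop_b, kshelf, cup_white below 0.02 m/s); the robot touches nothing.
It fails at once if the taller brown prop is moved by more than 25 mm (distance of prop_tall_center from where it was at the start of the episode above 0.025 m).
It fails at once if the brown cup is moved by more than 25 mm (distance of cup_brown_center from where it was at the start of the episode above 0.025 m).
It also fails if it takes over 109 s, if anything falls off the work surface, if the arm or the gripper's body presses on something with over 40 N, if the wrist force passes 120 N, or if a joint passes its speed limit or range.

### The arm

A 7-joint arm with a two-finger parallel gripper is mounted at the origin on a cart in front of the work surface, level with it; the furniture and walls round the work are solid. World frame = base frame: x ahead of the robot, y to its left, z up, the work surface at z = 0. Lengths are in m, angles in rad, forces in N, time in s.
With the tool pointing down it reaches from about 0.4 to 0.875 m from the base axis. Payload 4.4 kg.
Tool frame: the origin (TCP) lies between the finger pads; the fingertips stand ahead of it and the grasp point (between the pads) is the TCP (bot.tcp_to_tips is the z of the fingertips in the tool frame, in m); z points along the fingers, y is the line along which they close (so a half turn about z gives the same grasp; the last joint's range is limited). The gripper opens to 85 mm and grips with 20 to 120 N. Pads are 22 mm wide; open, the fingers measure 114 mm over their backs; the gripper's body (76 mm by 85 mm) begins 54 mm behind the grasp point. The pads swing forward as they close: fully open they stand 13 mm farther back than shut.
Start: joints at [-1.397, 0.628, 0.038, 1.517, -0.027, 0.996, -0.02], TCP at [0.154, 0.631, 0.25] pointing down, gripper open.
Joint ranges: [-3.06, 3.06], [-0.37, 2.12], [-1.25, 1.32], [0.18, 2.47], [-1.1, 4.24], [0.23, 1.98], [-2.94, 2.94]. Speed limits (rad/s): [2.57, 2.57, 3.14, 3.14, 3.14, 3.14, 3.14].

### API

Orientations are given as a unit quaternion [w, x, y, z].
In Python, from station import telemetry, camera, get_calibration, workorder, search_frame, mark_of, bot gives the robot as it stands.
- The arm moves only by the tool arm_command, never from a script. Its argument "increments" is a list of rows, each a list of 7 numbers: the shift along the tool's x, y, z normalised to -1 to 1, where 1 is 30 cm, then the turn, a rotation vector about the tool's x, y, z normalised to -1 to 1, where 1 is 90 degrees, then the opening, from 0 (shut) to 1 (fully open). In form: [[tx, ty, tz, wx, wy, wz, hand], ...]. A call has 1 to 8 rows; each row shifts and turns the commanded pose from where the row before left it, along the tool's axes as they then stand; what a row does not reach is not made up. A row lasts 1/12 s, in which the tool goes at most 41.7 mm and 7.16 degrees, less where a joint would pass 70% of its speed; a pose out of reach is approached as far as the arm can. A call with a number of a shift or a turn outside -1 to 1 is refused whole. A call with a gripper value outside its range is refused whole. The fingers move at their own pace and stop on an object; "squeeze" is the grip in N (left out, the last holds). Time passes only in rows, so rows that do not move let the fingers close. It gives the time, the measured TCP pose, the force, the opening and the grip force at its end, in the units of the state.
- telemetry.read_state(): the state, without advancing time (a new reading comes with each control period).
- camera(name): name is "scene" or "top"; returns (picture, depth): 480x640x3 uint8, blue, green, red; 480x640 float32, m along the optical axis (not along the pixel's ray), 0 where there is no reading.
- get_calibration(name): a dict with "fx", "fy", "cx", "cy" (pixels), "rvec" (rotation vector, rad) and "tvec" (3), from world to camera coordinates, as OpenCV has them. Camera axes: x right, y down, z forward; pixel columns grow to the right and rows downward; lengths in m; the calibration is good to about 2 mm. A picture is of the moment at which its call begins. get_calibration takes no time and is no camera call.
- workorder.close_job(): hands the job in; it is judged then, once.
Trained networks look in the newest picture that a camera, given by its name, has taken for a name from the list of things; names that differ only in an ending like _2 or _b are one class to them, and where a whole thing is asked for, a point or a joint stands for the part that bears it (a point fixed in the world has none). Each returns a list of dicts, best first, with "score" (0 to 1); they miss things now and then, are a little off and sometimes report something else, mostly with a low value. They report only what shows in the picture. A call takes as long as a camera call. They do not tell look-alikes from the thing itself.
- search_frame(query, camera): "box" ([left, top, right, bottom] in pixels, round what is visible of it).
- mark_of(query, camera): "at" ([column, row] in pixels: a listed point, or the origin of a listed thing).
The state is a dict: "time": time; "joints": joint angles; "joint_velocities": joint speeds; "joint_torque": joint torques, N m; "eef_pos": TCP position; "tcp_rot": TCP orientation; "contact_force": force on the tool from outside, world axes, zero at the start; "wrist_torque": the same for the moment, N m; "gripper_width": opening from 0.0 (shut) to 1.0 (fully open); "grip_force": force on a finger pad.
Only numpy, scipy, OpenCV 4.12 (cv2) and the standard library are available. Lean on these libraries where they do the work, as an engineer would, in place of code of your own. Each camera call takes 0.05 s, during which the arm holds its last target. There are 200 camera calls.

## Working session

There is one attempt and no reset: what is moved stays moved. The work goes in short steps, Python scripts to look and compute and a tool call to move; the robot and the scene stay as the last step left them, time stands still between calls to the robot, and variables do not carry over. Pictures are saved under pics/ and viewed, at most 14 in all, crops included, and the job is handed in when it is done.

Besides the shell and the picture viewer there is one more tool, called after ">>>" as name(argument=value, ...), one argument or row to a line, values as JSON. arm_command: Moves the arm, as the interface text tells. Scaled input: -1 to 1 covers 30 cm each way for a shift and 90 degrees each way for a turn. Its arguments: {"type":"object","properties":{"increments":{"type":"array","items":{"type":"array","items":{"type":"number","minimum":-1,"maximum":1}}},"squeeze":{"type":"number"}},"required":["increments"]}

```bash
mkdir -p pics; ls
python3 - <<'E'
from station import *
import cv2,numpy as np
s=telemetry.read_state();print(s['time'],s['eef_pos'],s['tcp_rot'],s['gripper_width'],bot.tcp_to_tips)
for n in('scene','top'):
    p,d=camera(n);cv2.imwrite(f'pics/{n}0.png',p);np.save(f'{n}0.npy',d)
    print(n,{k:np.round(v,3).tolist() for k,v in get_calibration(n).items()})
for q in['base','prop_a_center','kshelf_center','cup_white_center','prop_tall_center','cup_brown_center']:
    print(q,[(round(r['score'],2),np.round(r['at']).tolist()) for r in mark_of(q,'top')][:4])
E
```

```text
pics
0.0 [0.15420685 0.63081385 0.2493982 ] [-1.04765458e-04  1.19617349e-01  9.92819603e-01 -9.56419602e-04] 0.9989607159725978 0.019
scene {'fx': 477.683, 'fy': 477.683, 'cx': 325.194, 'cy': 240.445, 'rvec': [1.883, -1.003, 0.626], 'tvec': [-0.277, 0.235, 0.834]}
top {'fx': 511.437, 'fy': 511.437, 'cx': 325.144, 'cy': 238.215, 'rvec': [2.198, -2.174, 0.109], 'tvec': [0.002, 0.531, 1.159]}
base [(0.74, [350.0, 194.0])]
prop_a_center [(0.6, [287.0, 271.0])]
kshelf_center [(0.96, [497.0, 228.0])]
cup_white_center [(0.85, [196.0, 277.0])]
prop_tall_center [(0.55, [349.0, 196.0]), (0.52, [237.0, 276.0])]
cup_brown_center [(0.75, [143.0, 269.0])]
```

View pics/top0.png

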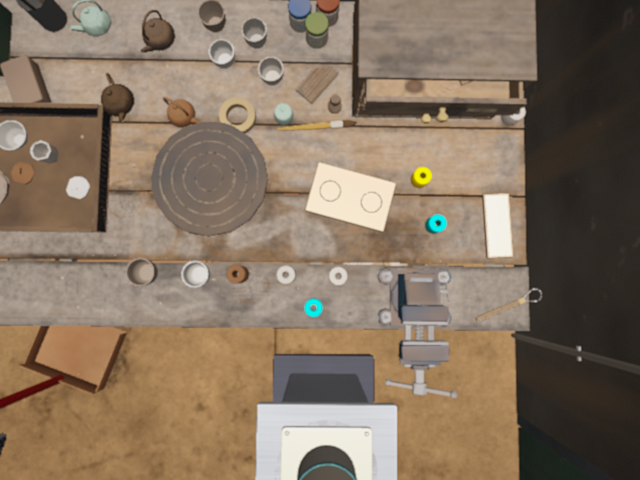

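View pics/scene0.png

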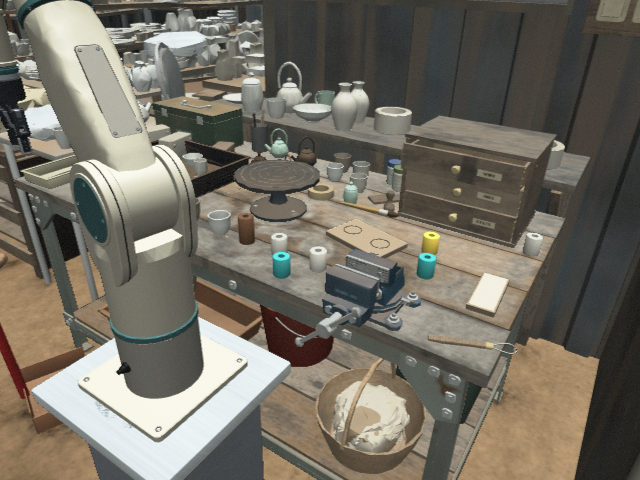

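Top view: cream props at about (285,274) and (338,276), white cup (195,273), tall prop (236,273), brown cup (141,271), slab centre (350,197), shelf (498,225), vise near (415,310). Next I measure with depth.

```bash
cat > h.py <<'E'
from station import *
import cv2,numpy as np
from scipy.spatial.transform import Rotation as R
def cloud(n,d):
    c=get_calibration(n);v,u=np.mgrid[:480,:640]
    P=np.stack([(u-c['cx'])/c['fx']*d,(v-c['cy'])/c['fy']*d,d],-1)
    M=R.from_rotvec(np.ravel(c['rvec'])).as_matrix()
    return (P-np.ravel(c['tvec']))@M   # world
def top(W,u,v,r,z0,z1):
    "points near pixel with height in band -> hull circle centre, rect"
    w=W[max(0,v-r):v+r+1,max(0,u-r):u+r+1].reshape(-1,3)
    w=w[(w[:,2]>z0)&(w[:,2]<z1)]
    return w
def circ(w): 
    (c,r)=cv2.minEnclosingCircle(w[:,:2].astype(np.float32)); return np.round([*c,r,np.median(w[:,2]),len(w)],4)
def rect(w):
    c,s,a=cv2.minAreaRect(w[:,:2].astype(np.float32)); return np.round([*c,*s,a,np.median(w[:,2]),len(w)],4)
E
python3 - <<'E'
from h import *
W=cloud('top',np.load('top0.npy'))
for n,u,v,r,z0,z1 in[('propL',285,274,16,.04,.06),('propR',338,276,16,.04,.06),('cup',195,273,22,.045,.06),('tall',236,273,18,.065,.085),('cupbr',141,271,22,.052,.07),('turq',313,308,16,.04,.06),('turq2',437,223,16,.04,.06),('yel',422,176,16,.04,.06)]:
    w=top(W,u,v,r,z0,z1); print(n,circ(w),w.mean(0).round(4))
for n,u,v,r,z0,z1 in[('base',350,197,55,.01,.02),('shelf',498,225,40,.009,.019)]:
    w=top(W,u,v,r,z0,z1);print(n,rect(w),w.mean(0).round(4))
for n,u,v,r in[('vise',415,315,55),('wheel',210,178,60)]:
    w=top(W,u,v,r,.03,.5);print(n,w.min(0),w.max(0))
# rings on the slab
g=cv2.cvtColor(cv2.imread('pics/top0.png'),cv2.COLOR_BGR2GRAY)
for u,v in[(331,191),(371,202)]:
    s=g[v-14:v+15,u-14:u+15];wv=W[v-14:v+15,u-14:u+15];m=(s<np.median(s)-25)&(abs(wv[...,2]-.015)<.006)
    print('ring',circ(wv[m]),wv[m].mean(0))
s=telemetry.read_state();print(R.from_quat(np.roll(s['tcp_rot'],-1)).as_matrix().round(3))
E
```

```text
propL [4.455e-01 9.620e-02 2.030e-02 5.010e-02 2.250e+02] [0.4457 0.0963 0.0501]
propR [ 4.443e-01 -2.120e-02  2.050e-02  5.020e-02  2.200e+02] [ 0.4444 -0.0212  0.0502]
cup [4.450e-01 2.987e-01 3.010e-02 5.210e-02 1.480e+02] [0.4448 0.3007 0.052 ]
tall [4.465e-01 2.045e-01 2.070e-02 7.500e-02 2.450e+02] [0.4463 0.2037 0.0748]
cupbr [4.477e-01 4.181e-01 3.210e-02 5.860e-02 1.760e+02] [0.4479 0.4214 0.0585]
turq [3.728e-01 3.350e-02 2.040e-02 5.000e-02 2.280e+02] [0.3729 0.0333 0.0502]
turq2 [ 5.671e-01 -2.471e-01  2.140e-02  5.030e-02  2.350e+02] [ 0.5656 -0.2458  0.05  ]
yel [ 6.753e-01 -2.129e-01  2.080e-02  5.030e-02  2.310e+02] [ 0.6745 -0.2121  0.0498]
base [ 6.30100e-01 -5.07000e-02  1.90100e-01  1.20600e-01  7.51783e+01
  1.55000e-02  3.96100e+03] [ 0.6295 -0.0503  0.0154]
shelf [ 5.6670e-01 -3.9680e-01  1.5000e-01  6.2300e-02  2.3818e+00  1.4600e-02
  1.5710e+03] [ 0.5664 -0.3961  0.0145]
vise [ 0.2401721  -0.27521153  0.03014157] [ 0.45269772 -0.13159497  0.1365165 ]
wheel [0.52506148 0.13405796 0.03021492] [0.80640214 0.38338523 0.12543237]
ring [ 6.434e-01 -2.200e-03  2.610e-02  1.620e-02  8.600e+01] [ 0.64450104 -0.00296921  0.01586937]
ring [ 6.176e-01 -9.900e-02  2.570e-02  1.600e-02  7.500e+01] [ 0.61607595 -0.10013977  0.01595138]
[[-0.971  0.238 -0.   ]
 [ 0.238  0.971 -0.   ]
 [ 0.    -0.    -1.   ]]
```

>>> arm_command(
  increments=[
    [0, 0, 0.02, 0, 0, 0.077, 1],
    [0, 0, 0.02, 0, 0, 0.077, 1],
    [0, 0, 0.02, 0, 0, 0.077, 1],
    [0, 0, 0.02, 0, 0, 0.077, 1],
    [0, 0, 0.02, 0, 0, 0.077, 1],
    [0, 0, 0.02, 0, 0, 0.077, 1],
    [0, 0, 0.02, 0, 0, 0.077, 1],
    [0, 0, 0.02, 0, 0, 0.077, 1],
  ],
  squeeze=40,
)

```text
time: 1.07
eef_pos: [0.1542, 0.6315, 0.2021]
tcp_rot: [-0.0, 0.57, 0.822, 0.0]
contact_force: [-0.9, -1.2, -0.5]
gripper_width: 1.005
grip_force: 0.0
```

>>> arm_command(
  increments=[
    [0, 0, 0, 0, 0, 0.077, 1],
    [0, 0, 0, 0, 0, 0.077, 1],
    [0, 0, 0, 0, 0, 0.077, 1],
    [0, 0, 0, 0, 0, 0, 1],
    [0, 0, 0, 0, 0, 0, 1],
  ],
)

```text
time: 1.48
eef_pos: [0.1541, 0.6315, 0.2022]
tcp_rot: [0.0, 0.706, 0.709, -0.0]
contact_force: [0.5, 0.1, 0.6]
gripper_width: 1.002
grip_force: 0.0
```

>>> arm_command(
  increments=[
    [-0.1115, 0.0607, 0, 0, 0, 0, 1],
    [-0.1115, 0.0607, 0, 0, 0, 0, 1],
    [-0.1115, 0.0607, 0, 0, 0, 0, 1],
    [-0.1115, 0.0607, 0, 0, 0, 0, 1],
    [-0.1115, 0.0607, 0, 0, 0, 0, 1],
    [-0.1115, 0.0607, 0, 0, 0, 0, 1],
    [-0.1115, 0.0607, 0, 0, 0, 0, 1],
    [-0.1115, 0.0607, 0, 0, 0, 0, 1],
  ],
)

```text
time: 2.15
eef_pos: [0.3008, 0.3625, 0.2027]
tcp_rot: [-0.0, 0.705, 0.709, 0.0]
contact_force: [1.2, -0.6, -1.0]
gripper_width: 1.001
grip_force: 0.0
```

>>> arm_command(
  increments=[
    [-0.1115, 0.0607, 0, 0, 0, 0, 1],
    [-0.1115, 0.0607, 0, 0, 0, 0, 1],
    [-0.1115, 0.0607, 0, 0, 0, 0, 1],
    [-0.1115, 0.0607, 0, 0, 0, 0, 1],
    [-0.1115, 0.0607, 0, 0, 0, 0, 1],
    [-0.1115, 0.0607, 0, 0, 0, 0, 1],
    [-0.1115, 0.0607, 0, 0, 0, 0, 1],
    [-0.1115, 0.0607, 0, 0, 0, 0, 1],
  ],
)

```text
time: 2.82
eef_pos: [0.4468, 0.0947, 0.2027]
tcp_rot: [0.0, 0.706, 0.709, 0.001]
contact_force: [0.7, -0.3, -0.1]
gripper_width: 1.0
grip_force: 0.0
```

>>> arm_command(
  increments=[
    [0, 0, 0, 0, 0, 0, 1],
    [0, 0, 0, 0, 0, 0, 1],
  ],
)

```text
time: 2.98
eef_pos: [0.4472, 0.0937, 0.2026]
tcp_rot: [0.001, 0.708, 0.706, 0.0]
contact_force: [-0.6, 0.7, -0.6]
gripper_width: 0.999
grip_force: 0.0
```

>>> arm_command(
  increments=[
    [0.009, -0.006, 0.1, 0, 0, 0, 1],
    [0, 0, 0.1, 0, 0, 0, 1],
    [0, 0, 0.1, 0, 0, 0, 1],
    [0, 0, 0.1, 0, 0, 0, 1],
    [0, 0, 0.1, 0, 0, 0, 1],
    [0, 0, 0.075, 0, 0, 0, 1],
    [0, 0, 0, 0, 0, 0, 1],
    [0, 0, 0, 0, 0, 0, 0.9],
  ],
)

```text
time: 3.65
eef_pos: [0.4423, 0.1009, 0.0411]
tcp_rot: [-0.003, 0.706, 0.708, -0.001]
contact_force: [0.5, 0.0, -0.1]
gripper_width: 0.904
grip_force: 0.0
```

>>> arm_command(
  increments=[
    [0, 0, 0, 0, 0, 0, 0],
    [0, 0, 0, 0, 0, 0, 0],
    [0, 0, 0, 0, 0, 0, 0],
    [0, 0, 0, 0, 0, 0, 0],
    [0, 0, 0, 0, 0, 0, 0],
    [0, 0, 0, 0, 0, 0, 0],
    [0, 0, 0, 0, 0, 0, 0],
    [0, 0, 0, 0, 0, 0, 0],
  ],
)

```text
time: 4.32
eef_pos: [0.4438, 0.1004, 0.0428]
tcp_rot: [-0.002, 0.707, 0.707, 0.001]
contact_force: [0.2, -0.1, 6.5]
gripper_width: 0.465
grip_force: 39.8
```

>>> arm_command(
  increments=[
    [0, 0, 0, 0, 0, 0, 1],
    [0, 0, 0, 0, 0, 0, 1],
    [0, 0, 0, 0, 0, 0, 1],
    [0, 0, 0, 0, 0, 0, 1],
    [-0.007, 0, 0.02, 0, 0, 0, 1],
    [-0.007, 0, 0.02, 0, 0, 0, 1],
    [0, 0, 0, 0, 0, 0, 1],
    [0, 0, 0, 0, 0, 0, 1],
  ],
)

```text
time: 4.98
eef_pos: [0.4424, 0.0957, 0.0291]
tcp_rot: [-0.003, 0.707, 0.707, -0.001]
contact_force: [1.2, -0.0, 0.0]
gripper_width: 1.0
grip_force: 0.0
```

Run:
```python
from h import *
p,d=camera('top');cv2.imwrite('pics/top1.png',p)
s=telemetry.read_state();print(s['eef_pos'],s['joints'],s['tcp_rot'])
```

```text
[0.44259426 0.09582464 0.02929624] [-0.4331826   0.79076383  0.23919643  2.20683667 -0.82269784  0.2369935
  0.54617226] [-0.00269667  0.70703462  0.70717315 -0.00095587]
```

View pics/top1.png

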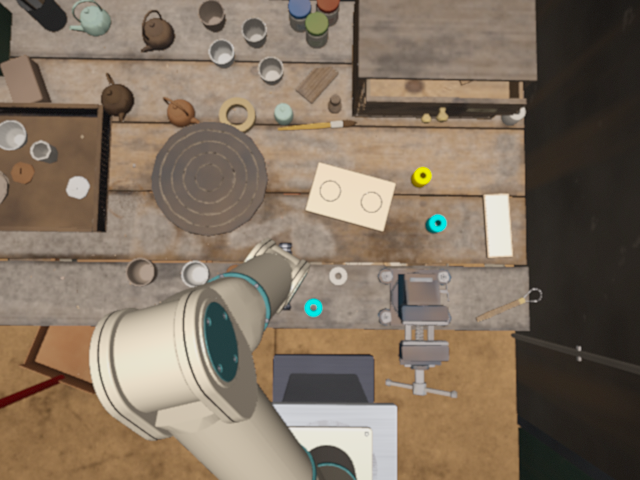

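The view shows the gripper over the left prop (285,274), with the rest undisturbed; joint 6 is near its limit here. I grip and lift.

>>> arm_command(
  increments=[
    [0, 0, 0, 0, 0, 0, 0],
    [0, 0, 0, 0, 0, 0, 0],
    [0, 0, 0, 0, 0, 0, 0],
    [0, 0, 0, 0, 0, 0, 0],
    [0, 0, 0, 0, 0, 0, 0],
    [0, 0, 0, 0, 0, 0, 0],
    [0, 0, 0, 0, 0, 0, 0],
    [0, 0, 0, 0, 0, 0, 0],
  ],
)

```text
time: 5.7
eef_pos: [0.443, 0.0958, 0.0297]
tcp_rot: [-0.003, 0.707, 0.707, -0.0]
contact_force: [-1.8, -0.1, 5.6]
gripper_width: 0.469
grip_force: 40.1
```

>>> arm_command(
  increments=[
    [0, 0, -0.05, 0, 0, 0, 0],
    [0, 0, -0.08, 0, 0, 0, 0],
    [0, 0, -0.08, 0, 0, 0, 0],
    [0, 0, -0.08, 0, 0, 0, 0],
    [0, 0, 0, 0, 0, 0, 0],
    [0, 0, 0, 0, 0, 0, 0],
  ],
)

```text
time: 6.2
eef_pos: [0.4437, 0.096, 0.117]
tcp_rot: [-0.002, 0.707, 0.707, 0.0]
contact_force: [0.7, 0.4, -1.5]
gripper_width: 0.464
grip_force: 40.8
```

>>> arm_command(
  increments=[
    [-0.0546, 0.1107, 0, 0, 0, 0, 0],
    [-0.0546, 0.1107, 0, 0, 0, 0, 0],
    [-0.0546, 0.1107, 0, 0, 0, 0, 0],
    [-0.0546, 0.1107, 0, 0, 0, 0, 0],
    [-0.0546, 0.1107, 0, 0, 0, 0, 0],
    [-0.0546, 0.1107, 0, 0, 0, 0, 0],
    [0, 0, 0, 0, 0, 0, 0],
    [0, 0, 0, 0, 0, 0, 0],
  ],
)

```text
time: 6.87
eef_pos: [0.6427, -0.0046, 0.1128]
tcp_rot: [-0.003, 0.708, 0.706, -0.002]
contact_force: [-0.1, 0.7, -1.3]
gripper_width: 0.466
grip_force: 41.0
```

>>> arm_command(
  increments=[
    [0, 0, 0.06, 0, 0, 0, 0],
    [0, 0, 0.06, 0, 0, 0, 0],
    [0, 0, 0.06, 0, 0, 0, 0],
    [0, 0, 0, 0, 0, 0, 0],
    [0, 0, 0, 0, 0, 0, 0],
  ],
)

```text
time: 7.28
eef_pos: [0.6399, -0.0016, 0.0593]
tcp_rot: [-0.005, 0.707, 0.707, -0.002]
contact_force: [-0.3, 0.5, -1.5]
gripper_width: 0.467
grip_force: 41.0
```

>>> arm_command(
  increments=[
    [-0.002, 0.01, 0.02, 0, 0, 0, 0],
    [0, 0, 0.02, 0, 0, 0, 0],
    [0, 0, 0.005, 0, 0, 0, 0],
    [0, 0, 0, 0, 0, 0, 0],
    [0, 0, 0, 0, 0, 0, 0],
  ],
)

```text
time: 7.7
eef_pos: [0.6452, -0.0031, 0.0478]
tcp_rot: [-0.003, 0.707, 0.707, -0.001]
contact_force: [-0.7, -0.7, -2.0]
gripper_width: 0.466
grip_force: 41.0
```

>>> arm_command(
  increments=[
    [0.003, -0.007, 0.008, 0, 0, 0, 0],
    [0, 0, 0.004, 0, 0, 0, 0],
    [0, 0, 0, 0, 0, 0, 0],
    [0, 0, 0, 0, 0, 0, 0],
  ],
)

```text
time: 8.03
eef_pos: [0.6429, -0.0021, 0.0448]
tcp_rot: [-0.003, 0.707, 0.707, -0.001]
contact_force: [-2.0, 0.9, 5.2]
gripper_width: 0.469
grip_force: 41.5
```

>>> arm_command(
  increments=[
    [0, 0, 0, 0, 0, 0, 0.6],
    [0, 0, 0, 0, 0, 0, 0.7],
    [0, 0, 0, 0, 0, 0, 0.9],
    [0, 0, 0, 0, 0, 0, 1],
    [0, 0, 0, 0, 0, 0, 1],
    [0, 0, -0.1, 0, 0, 0, 1],
    [0, 0, -0.13, 0, 0, 0, 1],
    [0, 0, -0.13, 0, 0, 0, 1],
  ],
)

```text
time: 8.7
eef_pos: [0.6425, -0.0026, 0.1521]
tcp_rot: [-0.003, 0.707, 0.707, -0.002]
contact_force: [0.8, 0.2, -0.4]
gripper_width: 1.001
grip_force: 0.0
```

>>> arm_command(
  increments=[
    [-0.011, -0.11, 0, 0, 0, 0, 1],
    [-0.011, -0.11, 0, 0, 0, 0, 1],
    [-0.011, -0.11, 0, 0, 0, 0, 1],
    [-0.011, -0.11, 0, 0, 0, 0, 1],
    [-0.011, -0.11, 0, 0, 0, 0, 1],
    [-0.011, -0.11, 0, 0, 0, 0, 1],
    [0, 0, 0, 0, 0, 0, 1],
    [0, 0, 0, 0, 0, 0, 1],
  ],
)

```text
time: 9.37
eef_pos: [0.444, -0.0224, 0.1532]
tcp_rot: [-0.003, 0.708, 0.707, -0.001]
contact_force: [1.6, 0.3, 0.0]
gripper_width: 1.003
grip_force: 0.0
```

>>> arm_command(
  increments=[
    [0.003, 0, 0.08, 0, 0, 0, 1],
    [0, 0, 0.08, 0, 0, 0, 1],
    [0, 0, 0.08, 0, 0, 0, 1],
    [0, 0, 0.08, 0, 0, 0, 1],
    [0, 0, 0.05, 0, 0, 0, 1],
    [0, 0, 0.04, 0, 0, 0, 1],
    [0, 0, 0, 0, 0, 0, 1],
    [0, 0, 0, 0, 0, 0, 1],
  ],
)

```text
time: 10.03
eef_pos: [0.4459, -0.0213, 0.0293]
tcp_rot: [-0.002, 0.707, 0.707, -0.001]
contact_force: [0.4, 0.2, 0.3]
gripper_width: 1.0
grip_force: 0.0
```

>>> arm_command(
  increments=[
    [0, 0, 0, 0, 0, 0, 0],
    [0, 0, 0, 0, 0, 0, 0],
    [0, 0, 0, 0, 0, 0, 0],
    [0, 0, 0, 0, 0, 0, 0],
    [0, 0, 0, 0, 0, 0, 0],
    [0, 0, 0, 0, 0, 0, 0],
    [0, 0, 0, 0, 0, 0, 0],
    [0, 0, 0, 0, 0, 0, 0],
  ],
)

```text
time: 10.7
eef_pos: [0.4455, -0.021, 0.0307]
tcp_rot: [-0.002, 0.707, 0.707, -0.0]
contact_force: [-0.0, 0.8, 4.5]
gripper_width: 0.467
grip_force: 39.9
```

>>> arm_command(
  increments=[
    [0, 0, -0.05, 0, 0, 0, 0],
    [0, 0, -0.08, 0, 0, 0, 0],
    [0, 0, -0.08, 0, 0, 0, 0],
    [0, 0, -0.08, 0, 0, 0, 0],
    [0, 0, 0, 0, 0, 0, 0],
    [0, 0, 0, 0, 0, 0, 0],
  ],
)

```text
time: 11.2
eef_pos: [0.4461, -0.0209, 0.1179]
tcp_rot: [-0.002, 0.707, 0.708, 0.0]
contact_force: [1.0, -0.4, -1.1]
gripper_width: 0.469
grip_force: 40.8
```

>>> arm_command(
  increments=[
    [-0.052, 0.114, 0, 0, 0, 0, 0],
    [-0.052, 0.114, 0, 0, 0, 0, 0],
    [-0.052, 0.114, 0, 0, 0, 0, 0],
    [-0.052, 0.114, 0, 0, 0, 0, 0],
    [-0.052, 0.114, 0, 0, 0, 0, 0],
    [0, 0, 0, 0, 0, 0, 0],
    [0, 0, 0, 0, 0, 0, 0],
  ],
)

```text
time: 11.78
eef_pos: [0.6168, -0.1005, 0.1139]
tcp_rot: [-0.003, 0.707, 0.707, -0.001]
contact_force: [-0.7, 0.6, -1.3]
gripper_width: 0.468
grip_force: 41.0
```

>>> arm_command(
  increments=[
    [0, 0, 0.06, 0, 0, 0, 0],
    [0, 0, 0.06, 0, 0, 0, 0],
    [0, 0, 0.06, 0, 0, 0, 0],
    [0, 0, 0, 0, 0, 0, 0],
    [0, 0, 0, 0, 0, 0, 0],
  ],
)

```text
time: 12.2
eef_pos: [0.6139, -0.0982, 0.0604]
tcp_rot: [-0.005, 0.707, 0.707, -0.002]
contact_force: [0.4, -0.8, -1.1]
gripper_width: 0.467
grip_force: 41.0
```

>>> arm_command(
  increments=[
    [-0.002, 0.003, 0.02, 0, 0, 0, 0],
    [0, 0, 0.02, 0, 0, 0, 0],
    [0, 0, 0.006, 0, 0, 0, 0],
    [0, 0, 0, 0, 0, 0, 0],
    [0, 0, 0, 0, 0, 0, 0],
  ],
)

```text
time: 12.62
eef_pos: [0.617, -0.0997, 0.0483]
tcp_rot: [-0.003, 0.707, 0.707, -0.001]
contact_force: [1.2, 1.4, -2.0]
gripper_width: 0.47
grip_force: 41.1
```

>>> arm_command(
  increments=[
    [0, 0, 0.008, 0, 0, 0, 0],
    [0, 0, 0.003, 0, 0, 0, 0],
    [0, 0, 0, 0, 0, 0, 0],
    [0, 0, 0, 0, 0, 0, 0],
  ],
)

```text
time: 12.95
eef_pos: [0.6174, -0.0999, 0.0458]
tcp_rot: [-0.002, 0.707, 0.707, -0.0]
contact_force: [-1.1, -0.4, 4.5]
gripper_width: 0.463
grip_force: 41.6
```

>>> arm_command(
  increments=[
    [0, 0, 0, 0, 0, 0, 0.6],
    [0, 0, 0, 0, 0, 0, 0.7],
    [0, 0, 0, 0, 0, 0, 0.9],
    [0, 0, 0, 0, 0, 0, 1],
    [0, 0, 0, 0, 0, 0, 1],
    [0, 0, -0.1, 0, 0, 0, 1],
    [0, 0, -0.13, 0, 0, 0, 1],
    [0, 0, -0.13, 0, 0, 0, 1],
  ],
)

```text
time: 13.62
eef_pos: [0.6164, -0.1, 0.153]
tcp_rot: [-0.004, 0.707, 0.707, -0.002]
contact_force: [1.1, 0.9, 0.5]
gripper_width: 0.999
grip_force: 0.0
```

>>> arm_command(
  increments=[
    [-0.1237, -0.0207, 0, 0, 0, 0, 1],
    [-0.1237, -0.0207, 0, 0, 0, 0, 1],
    [-0.1237, -0.0207, 0, 0, 0, 0, 1],
    [-0.1237, -0.0207, 0, 0, 0, 0, 1],
    [-0.1237, -0.0207, 0, 0, 0, 0, 1],
    [-0.1237, -0.0207, 0, 0, 0, 0, 1],
    [-0.1237, -0.0207, 0, 0, 0, 0, 1],
    [-0.1237, -0.0207, 0, 0, 0, 0, 1],
  ],
)

```text
time: 14.28
eef_pos: [0.5672, -0.3985, 0.1521]
tcp_rot: [-0.003, 0.707, 0.707, -0.001]
contact_force: [0.4, 0.2, -0.5]
gripper_width: 1.001
grip_force: 0.0
```

>>> arm_command(
  increments=[
    [0, 0, 0, 0, 0, 0.075, 1],
    [0, 0, 0, 0, 0, 0.075, 1],
    [0, 0, 0, 0, 0, 0.075, 1],
    [0, 0, 0, 0, 0, 0.075, 1],
    [0, 0, 0, 0, 0, 0.075, 1],
    [0, 0, 0, 0, 0, 0.075, 1],
    [0, 0, 0, 0, 0, 0.075, 1],
    [0, 0, 0, 0, 0, 0.075, 1],
  ],
)

```text
time: 14.95
eef_pos: [0.5677, -0.3967, 0.152]
tcp_rot: [-0.002, 0.952, 0.306, -0.002]
contact_force: [0.7, -0.5, -0.7]
gripper_width: 1.001
grip_force: 0.0
```

>>> arm_command(
  increments=[
    [0, 0, 0, 0, 0, 0.075, 1],
    [0, 0, 0, 0, 0, 0.075, 1],
    [0, 0, 0, 0, 0, 0.075, 1],
    [0, 0, 0, 0, 0, 0.075, 1],
    [0, 0, 0, 0, 0, 0.073, 1],
    [0, 0, 0, 0, 0, 0, 1],
    [0, 0, 0, 0, 0, 0, 1],
  ],
)

```text
time: 15.53
eef_pos: [0.5677, -0.3967, 0.1518]
tcp_rot: [-0.001, 1.0, 0.023, -0.003]
contact_force: [0.2, 0.1, -0.9]
gripper_width: 1.001
grip_force: 0.0
```

```bash
cat > m.py <<'E'
from h import *
p,d=camera('top');cv2.imwrite('pics/top2.png',p);W=cloud('top',d)
for u,v in((331,191),(371,202)): print(circ(top(W,u,v+2,22,.058,.072)))
print('shelf',rect(top(W,498,225,40,.009,.019)))
s=telemetry.read_state();M=R.from_quat(np.roll(s['tcp_rot'],-1)).as_matrix()
print(s['time'],s['eef_pos'],s['joints'].round(2) if hasattr(s['joints'],'round') else s['joints'],M.round(4))
E
python3 m.py
```

```text
[ 6.419e-01 -1.900e-03  2.060e-02  6.550e-02  2.250e+02]
[ 6.317e-01 -9.440e-02  1.050e-02  6.530e-02  1.700e+01]
shelf [ 0.  0.  0.  0.  0. nan  0.]
15.5833 [ 0.56773862 -0.39679885  0.15198608] [ 0.1   1.01  0.98  1.48 -0.88  1.14 -0.28] [[ 0.9989  0.0458 -0.0051]
 [ 0.0458 -0.9989  0.0027]
 [-0.005  -0.003  -1.    ]]
  return _methods._mean(a, axis=axis, dtype=dtype,
  ret = ret.dtype.type(ret / rcount)
```

>>> arm_command(
  increments=[
    [-0.003, 0, 0.08, 0, 0, 0, 1],
    [0, 0, 0.08, 0, 0, 0, 1],
    [0, 0, 0.08, 0, 0, 0, 1],
    [0, 0, 0.08, 0, 0, 0, 1],
    [0, 0, 0.05, 0, 0, 0, 1],
    [0, 0, 0.03, 0, 0, 0, 1],
    [0, 0, 0, 0, 0, 0, 1],
    [0, 0, 0, 0, 0, 0, 1],
  ],
)

```text
time: 16.25
eef_pos: [0.5665, -0.3972, 0.0328]
tcp_rot: [-0.001, 1.0, 0.022, -0.002]
contact_force: [0.7, -0.5, 0.4]
gripper_width: 1.0
grip_force: 0.0
```

>>> arm_command(
  increments=[
    [0, 0, 0.025, 0, 0, 0, 1],
    [0, 0, 0.02, 0, 0, 0, 1],
    [0, 0, 0.007, 0, 0, 0, 1],
    [0, 0, 0, 0, 0, 0, 1],
    [0, 0, 0, 0, 0, 0, 1],
  ],
)

```text
time: 16.67
eef_pos: [0.5663, -0.3966, 0.0167]
tcp_rot: [-0.001, 1.0, 0.021, -0.002]
contact_force: [0.5, -0.2, 0.3]
gripper_width: 1.0
grip_force: 0.0
```

>>> arm_command(
  increments=[
    [0, 0, 0, 0, 0, 0, 0.6],
    [0, 0, 0, 0, 0, 0, 0.6],
    [0, 0, 0, 0, 0, 0, 0.6],
    [0, 0, 0, 0, 0, 0, 0.6],
    [0, 0, 0, 0, 0, 0, 0.6],
    [0, 0, 0, 0, 0, 0, 0.6],
  ],
  squeeze=60,
)

```text
time: 17.17
eef_pos: [0.5666, -0.3969, 0.0174]
tcp_rot: [-0.001, 1.0, 0.021, -0.002]
contact_force: [-0.0, 0.8, 6.1]
gripper_width: 0.681
grip_force: 66.5
```

>>> arm_command(
  increments=[
    [0, 0, -0.02, 0, 0, 0, 0],
    [0, 0, -0.05, 0, 0, 0, 0],
    [0, 0, -0.08, 0, 0, 0, 0],
    [0, 0, -0.1, 0, 0, 0, 0],
    [0, 0, -0.1, 0, 0, 0, 0],
    [0, 0, -0.1, 0, 0, 0, 0],
    [0, 0, 0, 0, 0, 0, 0],
    [0, 0, 0, 0, 0, 0, 0],
  ],
)

```text
time: 17.83
eef_pos: [0.5674, -0.3977, 0.1542]
tcp_rot: [-0.0, 1.0, 0.021, -0.001]
contact_force: [0.7, 0.6, -3.8]
gripper_width: 0.687
grip_force: 65.6
```

Run:
```python
from h import *
p,d=camera('scene');cv2.imwrite('pics/s3.png',cv2.resize(p[180:400,340:640],None,fx=2.5,fy=2.5))
```

```text
(no output)
```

View pics/s3.png

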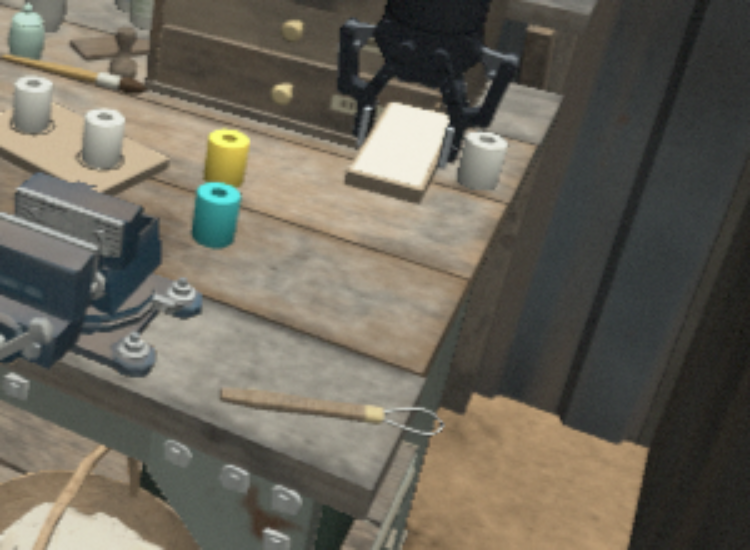

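The crop shows both props upright in their rings at (33,105) and (103,140), and the shelf held level in the gripper at (400,150).

>>> arm_command(
  increments=[
    [0.0257, -0.1147, 0, 0, 0, 0, 0],
    [0.0257, -0.1147, 0, 0, 0, 0, 0],
    [0.0257, -0.1147, 0, 0, 0, 0, 0],
    [0.0257, -0.1147, 0, 0, 0, 0, 0],
    [0.0257, -0.1147, 0, 0, 0, 0, 0],
    [0.0257, -0.1147, 0, 0, 0, 0, 0],
    [0.0257, -0.1147, 0, 0, 0, 0, 0],
    [0.0257, -0.1147, 0, 0, 0, 0, 0],
  ],
)

```text
time: 18.55
eef_pos: [0.6157, -0.1167, 0.1502]
tcp_rot: [-0.002, 1.0, 0.021, -0.004]
contact_force: [-0.0, -0.6, -3.2]
gripper_width: 0.685
grip_force: 65.7
```

>>> arm_command(
  increments=[
    [0.0257, -0.1147, 0, 0, 0, 0, 0],
    [0.0257, -0.1147, 0, 0, 0, 0, 0],
    [0, 0, 0, 0, 0, -0.0734, 0],
    [0, 0, 0, 0, 0, -0.0734, 0],
    [0, 0, 0, 0, 0, -0.0734, 0],
    [0, 0, 0, 0, 0, -0.0734, 0],
    [0, 0, 0, 0, 0, -0.0734, 0],
    [0, 0, 0, 0, 0, -0.0734, 0],
  ],
)

```text
time: 19.22
eef_pos: [0.6279, -0.0492, 0.1503]
tcp_rot: [-0.003, 0.932, 0.362, -0.003]
contact_force: [0.5, 0.1, -3.3]
gripper_width: 0.684
grip_force: 65.8
```

>>> arm_command(
  increments=[
    [0, 0, 0, 0, 0, -0.0734, 0],
    [0, 0, 0, 0, 0, -0.0734, 0],
    [0, 0, 0, 0, 0, -0.0734, 0],
    [0, 0, 0, 0, 0, -0.0734, 0],
    [0, 0, 0, 0, 0, -0.0734, 0],
    [0, 0, 0, 0, 0, 0, 0],
    [0, 0, 0, 0, 0, 0, 0],
  ],
)

```text
time: 19.8
eef_pos: [0.6283, -0.0496, 0.151]
tcp_rot: [-0.004, 0.794, 0.608, -0.002]
contact_force: [-0.5, 0.3, -2.2]
gripper_width: 0.683
grip_force: 65.8
```

```bash
cat > t.py <<'E'
import sys
from h import *
# usage: t.py x y z [yaw of tool y, deg] -> remaining tool increments
s=telemetry.read_state();M=R.from_quat(np.roll(s['tcp_rot'],-1)).as_matrix()
a=list(map(float,sys.argv[1:]))
print(s['eef_pos'].round(4),'yaw',np.degrees(np.arctan2(M[1,1],M[0,1])).round(2),'tilt',M[:,2].round(4))
print('shift',(M.T@(np.array(a[:3])-s['eef_pos'])/.3).round(4))
if len(a)>3:
    c,q=np.cos(np.radians(a[3])),np.sin(np.radians(a[3]));T=np.array([[-q,c,0],[c,q,0],[0,0,-1]])
    print('turn',(R.from_matrix(M.T@T).as_rotvec()/(np.pi/2)).round(4))
E
python3 t.py .630 -.0505 .110 -14.8
```

```text
[ 0.6283 -0.0496  0.151 ] yaw -15.08 tilt [-0.0073  0.0035 -1.    ]
shift [-0.0018  0.0074  0.1366]
turn [-0.005  -0.0009 -0.0032]
```

>>> arm_command(
  increments=[
    [-0.002, 0.007, 0.05, -0.005, -0.001, -0.003, 0],
    [0, 0, 0.05, 0, 0, 0, 0],
    [0, 0, 0.05, 0, 0, 0, 0],
    [0, 0, 0.04, 0, 0, 0, 0],
    [0, 0, 0, 0, 0, 0, 0],
    [0, 0, 0, 0, 0, 0, 0],
  ],
)

```text
time: 20.3
eef_pos: [0.6305, -0.0509, 0.0943]
tcp_rot: [0.001, 0.792, 0.611, -0.0]
contact_force: [0.9, -0.0, -1.6]
gripper_width: 0.683
grip_force: 65.7
```

```bash
python3 t.py .630 -.0505 .084 -14.8
```

```text
[ 0.6305 -0.0509  0.0943] yaw -14.7 tilt [ 4.0e-04 -1.1e-03 -1.0e+00]
shift [ 0.0009 -0.0021  0.0344]
turn [0.0004 0.0006 0.0012]
```

>>> arm_command(
  increments=[
    [0.001, -0.002, 0.015, 0, 0, 0, 0],
    [0, 0, 0.01, 0, 0, 0, 0],
    [0, 0, 0.008, 0, 0, 0, 0],
    [0, 0, 0.004, 0, 0, 0, 0],
    [0, 0, 0, 0, 0, 0, 0],
    [0, 0, 0, 0, 0, 0, 0],
  ],
)

```text
time: 20.8
eef_pos: [0.6308, -0.0506, 0.0843]
tcp_rot: [0.001, 0.791, 0.611, 0.001]
contact_force: [0.0, 0.0, -3.5]
gripper_width: 0.69
grip_force: 65.8
```

>>> arm_command(
  increments=[
    [0, -0.001, 0.005, 0, 0, 0, 0],
    [0, 0, 0.003, 0, 0, 0, 0],
    [0, 0, 0, 0, 0, 0, 0],
    [0, 0, 0, 0, 0, 0, 0],
  ],
)

```text
time: 21.13
eef_pos: [0.6307, -0.0506, 0.0824]
tcp_rot: [0.001, 0.791, 0.611, 0.001]
contact_force: [-1.4, 0.8, 4.5]
gripper_width: 0.682
grip_force: 66.5
```

>>> arm_command(
  increments=[
    [0, 0, 0, 0, 0, 0, 0.72],
    [0, 0, 0, 0, 0, 0, 0.76],
    [0, 0, 0, 0, 0, 0, 0.85],
    [0, 0, 0, 0, 0, 0, 1],
    [0, 0, 0, 0, 0, 0, 1],
    [0, 0, -0.1, 0, 0, 0, 1],
    [0, 0, -0.13, 0, 0, 0, 1],
    [0, 0, -0.13, 0, 0, 0, 1],
  ],
)

```text
time: 21.8
eef_pos: [0.6293, -0.0504, 0.19]
tcp_rot: [0.0, 0.791, 0.611, -0.0]
contact_force: [0.9, -0.5, 0.3]
gripper_width: 1.003
grip_force: 0.0
```

```bash
python3 t.py .445 .2995 .2 0
```

```text
[ 0.6293 -0.0504  0.19  ] yaw -14.65 tilt [-3.0e-04 -1.2e-03 -1.0e+00]
shift [ 0.973  -0.8893 -0.0346]
turn [-1.000e-04  8.000e-04 -1.628e-01]
```

>>> arm_command(
  increments=[
    [0.0885, -0.0808, -0.005, 0, 0, 0, 1],
    [0.0885, -0.0808, -0.005, 0, 0, 0, 1],
    [0.0885, -0.0808, -0.005, 0, 0, 0, 1],
    [0.0885, -0.0808, -0.005, 0, 0, 0, 1],
    [0.0885, -0.0808, -0.005, 0, 0, 0, 1],
    [0.0885, -0.0808, -0.005, 0, 0, 0, 1],
    [0.0885, -0.0808, -0.005, 0, 0, 0, 1],
    [0.0885, -0.0808, 0, 0, 0, 0, 1],
  ],
)

```text
time: 22.47
eef_pos: [0.4953, 0.2056, 0.2]
tcp_rot: [0.001, 0.791, 0.611, 0.001]
contact_force: [0.4, 0.1, -0.2]
gripper_width: 1.003
grip_force: 0.0
```

>>> arm_command(
  increments=[
    [0.0885, -0.0808, 0, 0, 0, 0, 1],
    [0.0885, -0.0808, 0, 0, 0, 0, 1],
    [0.0885, -0.0808, 0, 0, 0, 0, 1],
    [0, 0, 0, 0, 0, -0.055, 1],
    [0, 0, 0, 0, 0, -0.055, 1],
    [0, 0, 0, 0, 0, -0.053, 1],
    [0, 0, 0, 0, 0, 0, 1],
    [0, 0, 0, 0, 0, 0, 1],
  ],
)

```text
time: 23.13
eef_pos: [0.4459, 0.2995, 0.1996]
tcp_rot: [0.001, 0.708, 0.706, 0.001]
contact_force: [-0.3, -0.2, 0.2]
gripper_width: 1.0
grip_force: 0.0
```

```bash
python3 t.py .445 .2995 .036 0
python3 - <<'E'
from h import *
p,d=camera('top');cv2.imwrite('pics/top4.png',p);W=cloud('top',d)
w=top(W,350,200,60,.07,.09);w=w[w[:,0]>.53];print('shelf',rect(w));print(telemetry.read_state()['joints'])
E
```

```text
[0.4459 0.2995 0.1996] yaw -0.1 tilt [ 2.5e-03 -4.0e-04 -1.0e+00]
shift [ 2.000e-04 -4.400e-03  5.454e-01]
turn [ 0.0016  0.0002 -0.0011]
shelf [ 6.3030e-01 -5.0000e-02  1.4990e-01  6.0600e-02  7.5918e+01  7.9600e-02
  1.8290e+03]
[-1.13206219  0.65467014  0.77374808  1.90275729 -0.60966185  0.83373629
 -0.03670198]
```

View pics/top4.png

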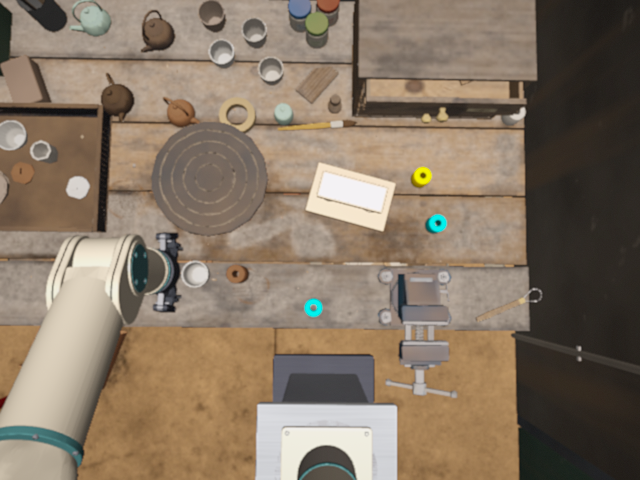

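Top view: shelf square on the slab at (350,193), measured centre (0.6303, -0.0500); white cup still at (195,274), gripper above it. I descend on the cup.

>>> arm_command(
  increments=[
    [0, -0.004, 0.09, 0.002, 0, 0, 1],
    [0, 0, 0.09, 0, 0, 0, 1],
    [0, 0, 0.09, 0, 0, 0, 1],
    [0, 0, 0.09, 0, 0, 0, 1],
    [0, 0, 0.07, 0, 0, 0, 1],
    [0, 0, 0.05, 0, 0, 0, 1],
    [0, 0, 0, 0, 0, 0, 1],
    [0, 0, 0, 0, 0, 0, 1],
  ],
)

```text
time: 23.85
eef_pos: [0.4446, 0.2987, 0.0551]
tcp_rot: [0.0, 0.708, 0.707, -0.001]
contact_force: [1.4, -0.3, 1.1]
gripper_width: 0.996
grip_force: 0.0
```

```bash
python3 t.py .445 .2993 .036 0
```

```text
[0.4446 0.2987 0.0551] yaw -0.07 tilt [-0.0016 -0.0021 -1.    ]
shift [0.002  0.0013 0.0636]
turn [-0.001   0.0013 -0.0007]
```

>>> arm_command(
  increments=[
    [0.002, 0.001, 0.03, 0, 0, 0, 1],
    [0, 0, 0.025, 0, 0, 0, 1],
    [0, 0, 0.008, 0, 0, 0, 1],
    [0, 0, 0, 0, 0, 0, 1],
    [0, 0, 0, 0, 0, 0, 1],
  ],
)

```text
time: 24.27
eef_pos: [0.445, 0.3, 0.0367]
tcp_rot: [0.0, 0.707, 0.707, -0.0]
contact_force: [0.3, 0.6, -0.5]
gripper_width: 0.999
grip_force: 0.0
```

>>> arm_command(
  increments=[
    [0, 0, 0, 0, 0, 0, 0],
    [0, 0, 0, 0, 0, 0, 0],
    [0, 0, 0, 0, 0, 0, 0],
    [0, 0, 0, 0, 0, 0, 0],
    [0, 0, 0, 0, 0, 0, 0],
    [0, 0, 0, 0, 0, 0, 0],
    [0, 0, 0, 0, 0, 0, 0],
  ],
  squeeze=30,
)

```text
time: 24.85
eef_pos: [0.4452, 0.3001, 0.0372]
tcp_rot: [-0.0, 0.707, 0.707, -0.0]
contact_force: [-1.8, -1.0, 6.3]
gripper_width: 0.675
grip_force: 31.5
```

>>> arm_command(
  increments=[
    [0, 0, -0.03, 0, 0, 0, 0],
    [0, 0, -0.07, 0, 0, 0, 0],
    [0, 0, -0.1, 0, 0, 0, 0],
    [0, 0, -0.1, 0, 0, 0, 0],
    [0, 0, -0.1, 0, 0, 0, 0],
    [0, 0, -0.1, 0, 0, 0, 0],
    [0, 0, -0.02, 0, 0, 0, 0],
    [0, 0, 0, 0, 0, 0, 0],
  ],
)

```text
time: 25.52
eef_pos: [0.4461, 0.3008, 0.1949]
tcp_rot: [0.0, 0.707, 0.707, 0.002]
contact_force: [0.3, 0.2, -2.5]
gripper_width: 0.671
grip_force: 32.6
```

>>> arm_command(
  increments=[
    [-0.1061, 0.0561, 0, 0, 0, 0, 0],
    [-0.1061, 0.0561, 0, 0, 0, 0, 0],
    [-0.1061, 0.0561, 0, 0, 0, 0, 0],
    [-0.1061, 0.0561, 0, 0, 0, 0, 0],
    [-0.1061, 0.0561, 0, 0, 0, 0, 0],
    [-0.1061, 0.0561, 0, 0, 0, 0, 0],
    [-0.1061, 0.0561, 0, 0, 0, 0, 0],
    [-0.1061, 0.0561, 0, 0, 0, 0, 0],
  ],
)

```text
time: 26.18
eef_pos: [0.5793, 0.0442, 0.191]
tcp_rot: [-0.001, 0.707, 0.707, -0.002]
contact_force: [0.9, 0.4, -2.2]
gripper_width: 0.67
grip_force: 32.6
```

>>> arm_command(
  increments=[
    [-0.1061, 0.0561, 0, 0, 0, 0, 0],
    [-0.1061, 0.0561, 0, 0, 0, 0, 0],
    [-0.1061, 0.0561, 0, 0, 0, 0, 0],
    [0, 0, 0, 0, 0, 0, 0],
    [0, 0, 0, 0, 0, 0, 0],
  ],
)

```text
time: 26.6
eef_pos: [0.6297, -0.053, 0.191]
tcp_rot: [-0.0, 0.709, 0.706, -0.002]
contact_force: [0.3, 0.5, -2.0]
gripper_width: 0.666
grip_force: 32.7
```

```bash
python3 t.py .6303 -.050 .130 0
python3 - <<'E'
from h import *
p,d=camera('scene');cv2.imwrite('pics/s5.png',cv2.resize(p[120:320,240:500],None,fx=3,fy=3))
E
```

```text
[ 0.6297 -0.053   0.191 ] yaw -0.24 tilt [-0.0032 -0.002  -1.    ]
shift [0.0105 0.0026 0.2034]
turn [-0.002   0.0013 -0.0027]
```

View pics/s5.png

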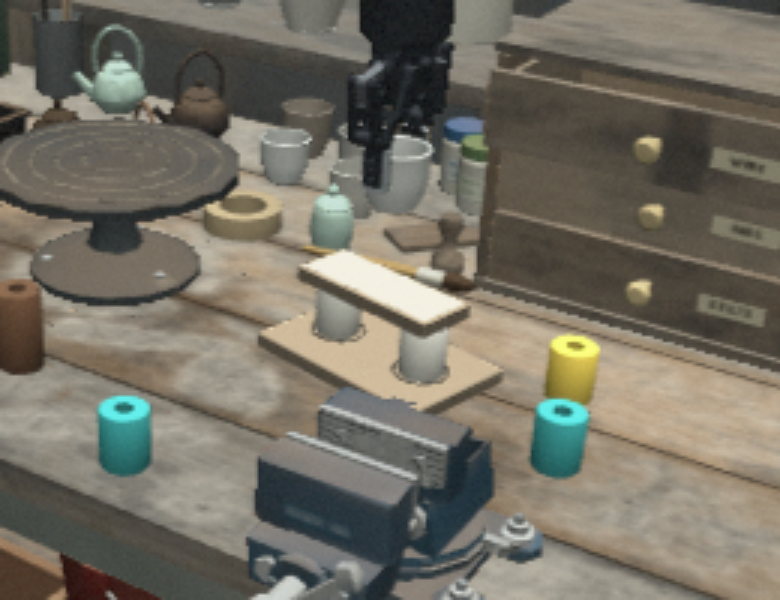

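The crop shows the cup upright in the gripper at (400,175) above the level shelf (385,290).

>>> arm_command(
  increments=[
    [0.01, 0.003, 0.05, -0.002, 0.001, -0.003, 0],
    [0, 0, 0.05, 0, 0, 0, 0],
    [0, 0, 0.05, 0, 0, 0, 0],
    [0, 0, 0.04, 0, 0, 0, 0],
    [0, 0, 0.02, 0, 0, 0, 0],
    [0, 0, 0, 0, 0, 0, 0],
    [0, 0, 0, 0, 0, 0, 0],
  ],
)

```text
time: 27.23
eef_pos: [0.6313, -0.0463, 0.1296]
tcp_rot: [0.0, 0.705, 0.709, 0.001]
contact_force: [0.0, 1.1, -0.4]
gripper_width: 0.668
grip_force: 32.7
```

```bash
python3 t.py .6303 -.050 .1175 0
```

```text
[ 0.6313 -0.0463  0.1296] yaw 0.35 tilt [ 1.9e-03  8.0e-04 -1.0e+00]
shift [-0.0124 -0.0035  0.0403]
turn [ 0.0012 -0.0005  0.0039]
```

>>> arm_command(
  increments=[
    [-0.012, -0.003, 0.018, 0, 0, 0, 0],
    [0, 0, 0.012, 0, 0, 0, 0],
    [0, 0, 0.008, 0, 0, 0, 0],
    [0, 0, 0, 0, 0, 0, 0],
    [0, 0, 0, 0, 0, 0, 0],
  ],
)

```text
time: 27.65
eef_pos: [0.6306, -0.0504, 0.1184]
tcp_rot: [0.001, 0.705, 0.709, 0.001]
contact_force: [-0.2, 0.0, -0.7]
gripper_width: 0.671
grip_force: 32.7
```

```bash
python3 t.py .6303 -.050 .1165 0
```

```text
[ 0.6306 -0.0504  0.1184] yaw 0.31 tilt [ 2.4e-03  9.0e-04 -1.0e+00]
shift [ 0.0015 -0.001   0.0062]
turn [ 0.0015 -0.0006  0.0034]
```

>>> arm_command(
  increments=[
    [0.001, -0.001, 0.005, 0, 0, 0, 0],
    [0, 0, 0.003, 0, 0, 0, 0],
    [0, 0, 0, 0, 0, 0, 0],
    [0, 0, 0, 0, 0, 0, 0],
  ],
)

```text
time: 27.98
eef_pos: [0.6305, -0.05, 0.1163]
tcp_rot: [0.001, 0.705, 0.709, 0.001]
contact_force: [-0.4, -0.3, 2.2]
gripper_width: 0.673
grip_force: 32.9
```

>>> arm_command(
  increments=[
    [0, 0, 0, 0, 0, 0, 0.7],
    [0, 0, 0, 0, 0, 0, 0.74],
    [0, 0, 0, 0, 0, 0, 0.85],
    [0, 0, 0, 0, 0, 0, 1],
    [0, 0, 0, 0, 0, 0, 1],
    [0, 0, -0.1, 0, 0, 0, 1],
    [0, 0, -0.13, 0, 0, 0, 1],
    [0, 0, -0.13, 0, 0, 0, 1],
  ],
)

```text
time: 28.65
eef_pos: [0.6292, -0.0502, 0.2242]
tcp_rot: [-0.0, 0.705, 0.709, 0.0]
contact_force: [1.6, -0.5, 1.0]
gripper_width: 0.998
grip_force: 0.0
```

>>> arm_command(
  increments=[
    [0.11, -0.05, 0, 0, 0, 0, 1],
    [0.11, -0.05, 0, 0, 0, 0, 1],
    [0.11, -0.05, 0, 0, 0, 0, 1],
    [0.11, -0.05, 0, 0, 0, 0, 1],
    [0.11, -0.05, 0, 0, 0, 0, 1],
    [0.11, -0.05, 0, 0, 0, 0, 1],
    [0.11, -0.05, 0, 0, 0, 0, 1],
    [0.11, -0.05, 0, 0, 0, 0, 1],
  ],
)

```text
time: 29.32
eef_pos: [0.5076, 0.2146, 0.224]
tcp_rot: [0.001, 0.705, 0.709, 0.001]
contact_force: [0.4, 0.3, -0.6]
gripper_width: 1.003
grip_force: 0.0
```

>>> arm_command(
  increments=[
    [0, 0, 0, 0, 0, 0, 1],
    [0, 0, 0, 0, 0, 0, 1],
    [0, 0, 0, 0, 0, 0, 1],
  ],
)

```text
time: 29.57
eef_pos: [0.5088, 0.2127, 0.224]
tcp_rot: [0.001, 0.705, 0.709, 0.001]
contact_force: [-0.3, -0.6, 0.5]
gripper_width: 0.999
grip_force: 0.0
```

Run:
```python
from h import *
p,d=camera('top');W=cloud('top',d);q,_=camera('scene')
print('cup',circ(top(W,352,190,25,.12,.14)));w=top(W,350,200,60,.07,.09);print('shelf',rect(w))
im=np.hstack([cv2.resize(p[130:250,280:420],(385,330)),cv2.resize(q[160:280,300:440],(385,330))]);cv2.imwrite('pics/f.png',im)
```

```text
cup [ 6.296e-01 -5.130e-02  3.000e-02  1.309e-01  1.840e+02]
shelf [ 6.30100e-01 -5.01000e-02  1.50100e-01  6.11000e-02  7.59724e+01
  8.01000e-02  1.53400e+03]
```

View pics/f.png

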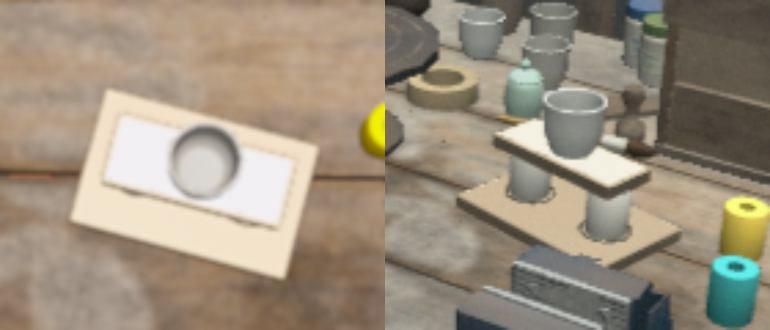

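The cup stands upright mid-shelf (top crop (204,162), scene crop (575,120)), with the shelf square on both props. The robot is clear, so I hand in.

```bash
python3 -c "
from station import workorder
print(workorder.close_job())"
```

```text
the job is handed in; nothing more can be done
None
```

I built the kiln tier and handed the job in at about 30 s of robot time: a cream prop stands in each ring, the shelf lies square across both, and the white cup is within about 2 mm of the shelf's centre; the hand-in call gave no verdict.

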